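# Stand a pot on the watering base and set its feed cap to a trickle

## Task

Lift only the top pot off the nested stack of three small black pots and stand it upright in the round seat of the grey bottom-watering base, setting it down rather than dropping it. Then screw the black knurled cap of the base's feed valve down (clockwise from above) until it bottoms out, and back it off a quarter turn. Finish while still holding the cap there in the gripper; leave the other two pots stacked and the things lying around where they are.

Things in the scene. Friction and masses are not known exactly. Their poses are not given: they have to be found in the camera images.
- pot_top: top one of three equal nested black plastic pots, about 30 g, 68 mm tall: lower 44 mm tapers from 33 mm diameter at the foot to 51 mm, then a straight collar 64 mm in diameter, 24 mm high, wall 4 mm, open top. Each pot's collar rests on the rim below, 24 mm higher than the next pot, and lifts straight up freely; take it by its collar. Origin: centre of the underside, z up
- pot_mid: the middle pot of the stack, same shape; origin: centre of the underside
- pot_low: the lowest pot of the stack, same shape, standing on the table; origin: centre of the underside
- base: the bottom-watering base, fixed to the table: a grey plate 130 mm (its x) by 250 mm (its y), 12 mm thick, with the pot seat at its -y end and the brass feed valve at its +y end, 130 mm apart. Origin: centre of the underside
- seat (a point): centre of the pot seat on the plate's top face (12 mm above the table), at y = -65 mm in the base's frame: a low ring 54 mm outside, 42 mm inside, 6 mm high; the pot's foot stands flat on the plate inside it
- valve (a point): point on the valve's (vertical) axis 40 mm above the table, at y = +65 mm in the base's frame: where the underside of the cap lies when it is bottomed out. Below it the brass valve neck is 34 mm in diameter down to 27 mm above the table, then spreads to 48 mm
- cap: black knurled screw cap on the valve, 40 mm in diameter, 26 mm high, already started on its thread; a raised rib 19 mm long on its top points along its x axis. Rises 8 mm per turn as it is unscrewed, turns with light friction (0.06 N m); a 20 N grip slips on it once it has bottomed out. Origin: centre of its underside
- cap_turn (a joint): turn of the cap in rad: 0 = bottomed out (hard stop, its x axis then along the base's x axis), growing as it is unscrewed, anticlockwise from above; a quarter turn back is 1.57. It starts 1.6 to 3.2 rad open
- dibber: bystander: wooden dibber with a steel tip, 145 mm long, 18 mm thick, lying on the table
- trowel: bystander: hand trowel with a wooden handle, 295 mm long, lying at the right
- jar: bystander: closed jar with a black lid, 64 mm in diameter, 85 mm tall
- clay_pot: bystander: terracotta pot, 96 mm in diameter, 85 mm tall
- cells: bystander: black six-cell seedling tray 150 x 100 x 45 mm

How it is judged:
By the outcome, as a careful person would: the job done as asked, in the order asked, and still so for the second after the job is handed in, while the arm keeps its last pose, push and grip.
It also fails if it takes over 72 s, if anything falls off the work surface, if the arm or the gripper's body presses on something with over 40 N, if the wrist force passes 120 N, or if a joint passes its speed limit or range.

## Robot

A 6-joint arm with a two-finger parallel gripper is mounted at the origin on the work surface. World frame = base frame: x ahead of the robot, y to its left, z up, the work surface at z = 0. Lengths are in m, angles in rad, forces in N, time in s.
With the tool pointing down it reaches from about 0.275 to 0.85 m from the base axis. Payload 19 kg.
Tool frame: the origin (TCP) lies midway between the tips of the shut fingers; the grasp point (between the pads) lies 19 mm behind it; z points along the fingers, y is the line along which they close (so a half turn about z gives the same grasp; the last joint's range is limited). The gripper opens to 85 mm and grips with 20 to 120 N. Pads are 22 mm wide; open, the fingers measure 114 mm over their backs; the gripper's body (76 mm by 85 mm) begins 54 mm behind the grasp point. The pads swing forward as they close: fully open they stand 13 mm farther back than shut.
Start: joints at [1.151, 0.15, 1.437, -0, 1.554, -0.134], TCP at [0.162, 0.552, 0.231] pointing down, gripper open.
Joint ranges: [-2.8, 2.8], [-0.68, 2.1], [0.12, 2.68], [-1.39, 4.53], [0.16, 2.79], [-2.81, 2.81]. Speed limits (rad/s): [1.89, 1.89, 2.22, 3.01, 3.01, 3.01].

## Interface

Orientations are given as a unit quaternion [x, y, z, w].
In Python, from workcell import arm, viewer, probe_bus gives the robot as it stands (arm), with the cameras (viewer) and the readings (probe_bus).
- The arm moves only by the shell command python3 drive.py 'ROWS'. ROWS is a JSON list of rows, 1 to 12 of them, each an object with the fields dx, dy, dz (the shift in m), drx, dry, drz (a rotation vector in rad), jaw (the opening from 0.0 (shut) to 1.0 (fully open)); a field left out counts as zero (the opening has to be given); each row is the pose to reach, as a shift and turn from the pose commanded when the command began, along the tool's axes at that moment; what a row does not reach only later rows make up. A row lasts 1/8 s, in which the tool goes at most 0.0625 m and 0.188 rad, less where a joint would pass 70% of its speed; a pose out of reach is approached as far as the arm can. The fingers move at their own pace and stop on an object; the grip force is fixed at half the most. Time passes only in rows, so rows that do not move let the fingers close. It prints the time, the measured TCP pose, the force, the opening and the grip force at its end. Input that does not fit is refused with a message, and nothing moves.
- probe_bus.state(): the state, without advancing time (a new reading comes with each control period).
- viewer.capture(name): name is "scene" or "top" or "wrist"; returns the picture (384x512x3 uint8, red, green, blue); there is no depth.
- viewer.get_calibration(name): a dict with "K" (3x3 intrinsics, pixels), "rvec" (rotation vector, rad) and "tvec" (3), from world to camera coordinates, as OpenCV has them; the wrist camera has in their place "T_tool_cam" (4x4, takes a point from camera to tool coordinates, whose origin is the TCP and whose axes are the flange's). Camera axes: x right, y down, z forward; pixel columns grow to the right and rows downward; lengths in m; the calibration is good to about 2 mm. The wrist camera is an equidistant fisheye: a pixel r from the principal point sees the ray r / f radians off the axis. A picture is of the moment at which its call begins: read the wrist's pose just before it. get_calibration takes no time and is no camera call.
- arm.finish_job(): hands the job in; it is judged then, once.
The state is a dict: "time_s": time; "joint_positions": joint angles; "joint_velocities": joint speeds; "tau": joint torques, N m; "tcp_pos": TCP position; "tcp_rot": TCP orientation; "force": force on the tool from outside, world axes, zero at the start; "wrist_torque": the same for the moment, N m; "opening": opening from 0.0 (shut) to 1.0 (fully open); "gripper_force": force on a finger pad.
Only numpy, scipy, OpenCV 4.12 (cv2) and the standard library are available. Lean on these libraries where they do the work, as an engineer would, in place of code of your own. Each camera call takes 0.05 s, during which the arm holds its last target. There are 200 camera calls.

## Working session

There is one attempt and no reset: what is moved stays moved. The work goes in short steps, Python scripts to look and compute and a shell command to move; the robot and the scene stay as the last step left them, time stands still between calls to the robot, and variables do not carry over. Pictures are saved under pics/ and viewed, at most 10 in all, crops included, and the job is handed in when it is done.

```bash
ls; mkdir -p pics; python3 - <<'E'
from workcell import arm, viewer, probe_bus
import cv2,numpy as np
s=probe_bus.state();print(s)
for n in("scene","top"):
    im=viewer.capture(n);cv2.imwrite(f"pics/{n}0.png",im[:,:,::-1]);print(n,viewer.get_calibration(n))
print(viewer.get_calibration("wrist"))
a=cv2.imread("pics/top0.png");cv2.imwrite("pics/top0b.png",cv2.resize(a,(800,600),interpolation=cv2.INTER_CUBIC))
E
```

```text
drive.py
pics
workcell.py
{'time_s': 0.0, 'joint_positions': array([ 1.15099023e+00,  1.50947059e-01,  1.43798603e+00, -2.69721814e-05,
        1.55379807e+00, -1.34023200e-01]), 'joint_velocities': array([-0.00039204,  0.0001094 , -0.0014249 ,  0.00038824, -0.00213948,
       -0.0013976 ]), 'tau': array([-4.88311616e-05, -7.13068056e+01, -5.70866060e+01, -6.55363397e-05,
        8.67197552e-03,  3.13468718e-07]), 'tcp_pos': array([0.16204176, 0.55145193, 0.23072004]), 'tcp_rot': array([ 1.42405428e-01,  9.89808249e-01, -5.51254424e-04, -1.42657723e-04]), 'force': array([-0.35920781,  0.05839702, -0.93799549]), 'wrist_torque': array([-0.05919236,  0.01915092, -0.00304359]), 'gripper_force': 0.0, 'opening': 1.0001298200680502}
scene {'K': array([[422.18219845,   0.        , 264.15792727],
       [  0.        , 422.18219845, 188.19745138],
       [  0.        ,   0.        ,   1.        ]]), 'rvec': array([ 2.07377007,  1.0741285 , -0.47248173]), 'tvec': array([-0.29861524, -0.32508524,  1.46808977])}
top {'K': array([[447.03652382,   0.        , 251.88179511],
       [  0.        , 447.03652382, 182.60917052],
       [  0.        ,   0.        ,   1.        ]]), 'rvec': array([ 2.18002517, -2.14792878,  0.10344508]), 'tvec': array([-0.10501779,  0.63355446,  1.09799446])}
{'K': array([[297.31863964,   0.        , 250.57031552],
       [  0.        , 297.31863964, 189.60645213],
       [  0.        ,   0.        ,   1.        ]]), 'T_tool_cam': array([[-2.17408263e-04, -9.65658241e-01, -2.59815538e-01,
         6.57365268e-02],
       [ 9.99999851e-01, -3.40034602e-04,  4.27029830e-04,
         1.03722662e-03],
       [-5.00711148e-04, -2.59815406e-01,  9.65658171e-01,
        -1.42279721e-01],
       [ 0.00000000e+00,  0.00000000e+00,  0.00000000e+00,
         1.00000000e+00]])}
```

View pics/top0b.png

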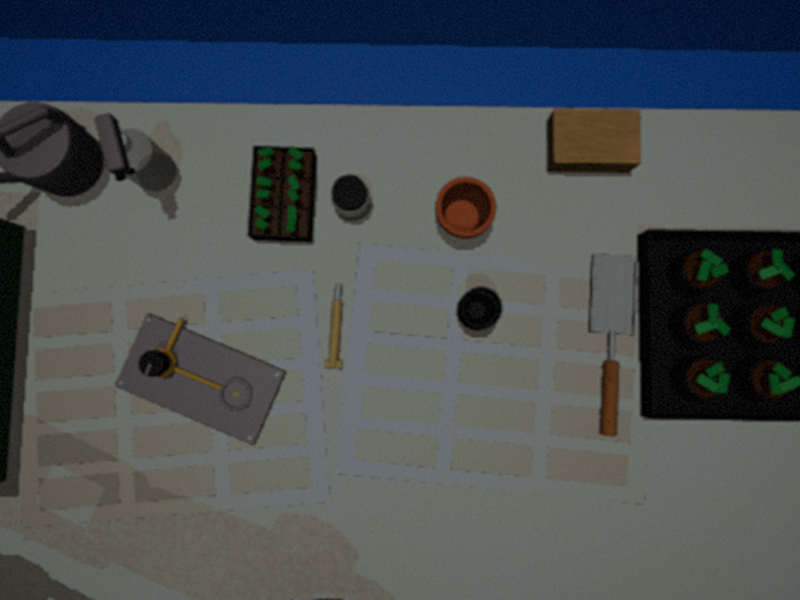

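View pics/scene0.png

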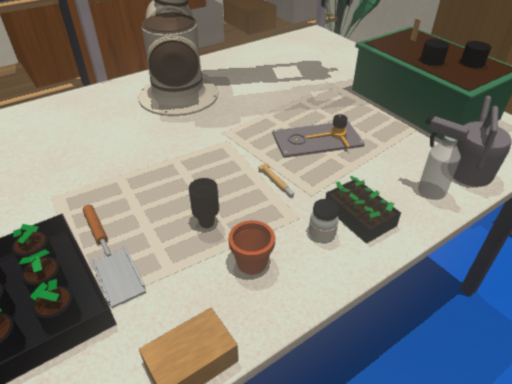

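The top picture (at 800x600) shows the stack at about (480,310), the base plate from (117,315) to (285,443), with the seat at (237,393) and the cap at (155,362). I'll enlarge these.

```bash
python3 - <<'E'
import cv2,numpy as np
a=cv2.imread("pics/top0.png")
a=(255*(a/255.)**0.5).astype('uint8')
c1=cv2.resize(a[192:292,65:195],(650,500),interpolation=cv2.INTER_CUBIC)
cv2.imwrite("pics/base.png",c1)
b=cv2.resize(a[170:225,280:335],None,fx=5,fy=5,interpolation=cv2.INTER_CUBIC)
s=cv2.imread("pics/scene0.png")
c=cv2.resize(s[170:240,170:240],None,fx=5,fy=5,interpolation=cv2.INTER_CUBIC)
o=np.zeros((350,625,3),'uint8');o[:275,:275]=b;o[:,275:]=c
cv2.imwrite("pics/stack.png",o)
E
```

```text
(no output)
```

View pics/base.png

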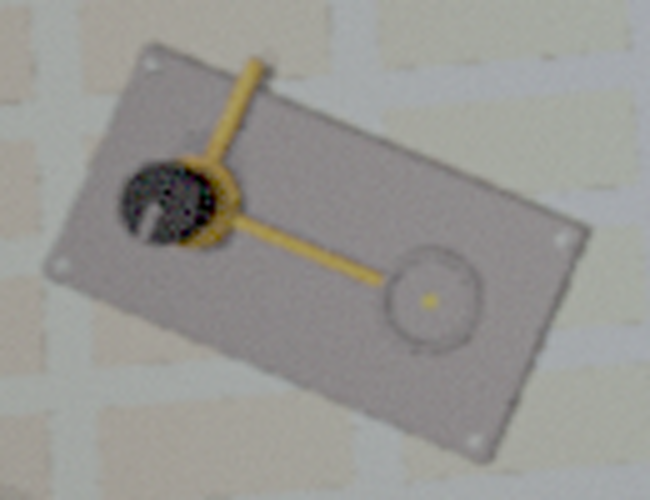

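View pics/stack.png

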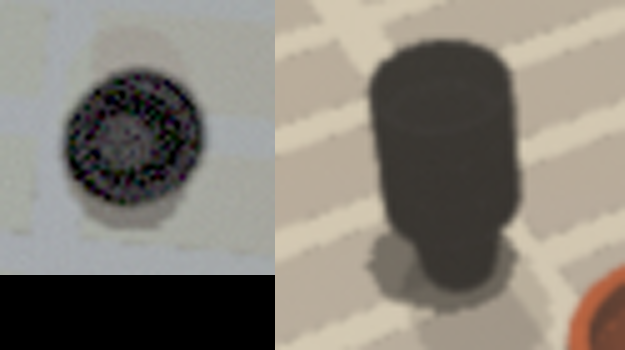

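The enlarged crop shows the plate corners at (152,43), (591,230), (488,463) and (45,275), the seat centre at about (430,300), the cap top at about (168,203), and the light rib running from the centre to about (147,240). The stack's top rim is centred at about (135,138) in its crop, and in the scene crop at about (441,88).

```bash
cat > h.py <<'E'
from workcell import arm, viewer, probe_bus
import cv2,numpy as np
from scipy.spatial.transform import Rotation as R
def onplane(name,uv,z):
    c=viewer.get_calibration(name);M=cv2.Rodrigues(c["rvec"])[0];o=-M.T@c["tvec"]
    d=M.T@np.linalg.inv(c["K"])@[uv[0],uv[1],1];return (o+d*(z-o[2])/d[2])[:2]
def wray(uv,s):
    c=viewer.get_calibration("wrist");K=c["K"];x=np.array([uv[0]-K[0,2],uv[1]-K[1,2]]);r=np.hypot(*x);t=r/K[0,0]
    d=np.r_[x/max(r,1e-9)*np.sin(t),np.cos(t)];T=np.eye(4);T[:3,:3]=R.from_quat(s["tcp_rot"]).as_matrix();T[:3,3]=s["tcp_pos"]
    W=T@c["T_tool_cam"];return W[:3,3],W[:3,:3]@d
def wplane(uv,s,z):
    o,d=wray(uv,s);return (o+d*(z-o[2])/d[2])[:2]
def totool(p,s):  # world point -> shift in tool axes
    return R.from_quat(s["tcp_rot"]).inv().apply(np.array(p)-s["tcp_pos"])
E
python3 - <<'E'
from h import *
b=lambda u:(np.array(u)+.0)/5+[65,192]-.4
C=[onplane("top",b(u),.012) for u in((152,43),(591,230),(488,463),(45,275))]
C=np.array(C);c=C.mean(0);y=(C[0]+C[3]-C[1]-C[2]);L=np.linalg.norm(y)/2;y/=2*L
print("centre",c,"len",L,"yaw",np.arctan2(-y[0],y[1]))
print("valve",c+.065*y,"seat",c-.065*y,"seat seen",onplane("top",b((430,300)),.012),"+ring",onplane("top",b((433,299)),.018))
cp=onplane("top",b((168,203)),.070);r=onplane("top",b((147,240)),.072);print("cap",cp,"rib",r,np.arctan2(*(r-cp)[::-1]))
print("stack",onplane("top",np.array((135,138))/5+[280,170]-.4,.116),[onplane("scene",np.array((441-275,v))/5+170-.4,.116) for v in(80,85,90)])
s=probe_bus.state();print(R.from_quat(s["tcp_rot"]).as_matrix().round(3))
E
```

```text
centre [0.48083323 0.21699123] len 0.24657157048962788 yaw -0.3785744137318792
valve [0.50485699 0.27738874] seat [0.45680948 0.15659372] seat seen [0.4573899  0.15901466] +ring [0.45822982 0.15612759]
cap [0.50495951 0.27457608] rib [0.48707892 0.28313758] 2.6950355948653364
stack [ 0.59399019 -0.22445244] [array([ 0.5954207 , -0.22629306]), array([ 0.59836338, -0.2279456 ]), array([ 0.60129012, -0.22958919])]
[[-0.959  0.282 -0.   ]
 [ 0.282  0.959 -0.001]
 [ 0.    -0.001 -1.   ]]
```

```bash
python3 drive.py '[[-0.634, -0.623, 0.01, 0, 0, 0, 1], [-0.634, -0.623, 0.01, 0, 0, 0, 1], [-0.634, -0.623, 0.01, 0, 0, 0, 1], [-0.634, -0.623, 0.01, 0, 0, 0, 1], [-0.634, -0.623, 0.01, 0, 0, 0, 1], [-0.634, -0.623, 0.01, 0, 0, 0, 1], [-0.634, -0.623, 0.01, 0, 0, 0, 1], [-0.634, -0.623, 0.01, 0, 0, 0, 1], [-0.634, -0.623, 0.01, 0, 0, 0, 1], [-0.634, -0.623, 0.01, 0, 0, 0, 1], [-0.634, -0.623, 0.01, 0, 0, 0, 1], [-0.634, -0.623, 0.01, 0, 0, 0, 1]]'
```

```text
refused: ROWS must be a list of objects with named fields. Nothing was moved.
```

The call was refused and nothing moved: it wants a list of objects with named fields. Same move again in that form.

```bash
python3 drive.py '[{"dx":-0.634, "dy":-0.623, "dz":0.01, "jaw":1}, {"dx":-0.634, "dy":-0.623, "dz":0.01, "jaw":1}, {"dx":-0.634, "dy":-0.623, "dz":0.01, "jaw":1}, {"dx":-0.634, "dy":-0.623, "dz":0.01, "jaw":1}, {"dx":-0.634, "dy":-0.623, "dz":0.01, "jaw":1}, {"dx":-0.634, "dy":-0.623, "dz":0.01, "jaw":1}, {"dx":-0.634, "dy":-0.623, "dz":0.01, "jaw":1}, {"dx":-0.634, "dy":-0.623, "dz":0.01, "jaw":1}, {"dx":-0.634, "dy":-0.623, "dz":0.01, "jaw":1}, {"dx":-0.634, "dy":-0.623, "dz":0.01, "jaw":1}, {"dx":-0.634, "dy":-0.623, "dz":0.01, "jaw":1}, {"dx":-0.634, "dy":-0.623, "dz":0.01, "jaw":1}]'
python3 -c "
from h import *
s=probe_bus.state();print(s['joint_positions'],totool([.595,-.226,.22],s))"
```

```text
time_s: 1.6
tcp_pos: [0.5277, -0.1056, 0.2227]
tcp_rot: [0.143, 0.99, 0.0, -0.0]
force: [0.6, 1.2, -0.5]
opening: 0.998
gripper_force: 0.0
[-3.40649632e-01  7.67795534e-02  1.53638222e+00  1.28874620e-05
  1.52854012e+00 -1.62527906e+00] [-0.09854299 -0.09653798  0.00268827]
```

```bash
python3 drive.py '[{"dx":-0.1, "dy":-0.1, "jaw":1}, {"dx":-0.1, "dy":-0.1, "jaw":1}, {"dx":-0.1, "dy":-0.1, "jaw":1}, {"dx":-0.1, "dy":-0.1, "jaw":1}]'
python3 - <<'E'
from h import *
s=probe_bus.state();print(s['joint_positions'],s['tcp_pos']);im=viewer.capture("wrist")[:,:,::-1]
im=(255*(im/255.)**0.5).astype('uint8');cv2.imwrite("pics/w1.png",cv2.resize(im[90:290,150:350],(600,600),interpolation=cv2.INTER_CUBIC))
E
```

```text
time_s: 2.1
tcp_pos: [0.5948, -0.2281, 0.2219]
tcp_rot: [0.143, 0.99, 0.0, -0.001]
force: [-0.1, 0.9, -0.1]
opening: 1.002
gripper_force: 0.0
[-4.86976460e-01  2.84217295e-01  1.29477992e+00 -7.46886080e-06
  1.56415801e+00 -1.77089578e+00] [ 0.59480125 -0.22805409  0.22193782]
```

View pics/w1.png

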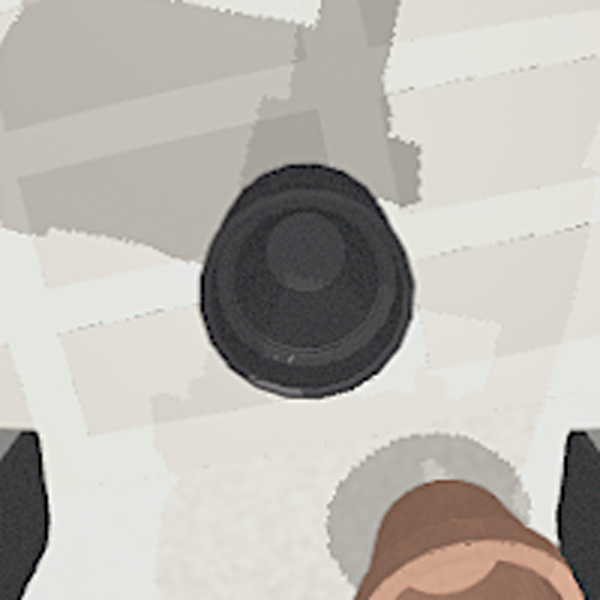

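The wrist crop shows the top rim spanning columns 201–413 with its bottom at row 398, so its centre is about (307,293). The clay pot is at the lower right, clear of the fingers.

```bash
python3 - <<'E'
from h import *
s=probe_bus.state();f=lambda u:wplane(np.array(u)/3-.33+[150,90],s,.116)
p=f((307,293));print(p,np.linalg.norm(f((201,293))-f((413,293))),f((307,398))-p,totool([*p,.087],s))
E
```

```text
[ 0.59434513 -0.22443258] 0.06138293636875996 [ 0.03109939 -0.00910107] [0.00081981 0.00237661 0.13543606]
```

```bash
python3 drive.py '[{"dx":0.001, "dy":0.0035, "dz":0.05, "jaw":1}, {"dx":0.001, "dy":0.0035, "dz":0.09, "jaw":1}, {"dx":0.001, "dy":0.0035, "dz":0.115, "jaw":1}, {"dx":0.001, "dy":0.0035, "dz":0.13, "jaw":1}, {"dx":0.001, "dy":0.0035, "dz":0.135, "jaw":1}, {"dx":0.001, "dy":0.0035, "dz":0.135, "jaw":1}]'
python3 - <<'E'
from h import *
s=probe_bus.state();print(totool([.5943,-.2244,.087],s));im=viewer.capture("wrist")[:,:,::-1]
im=(255*(im/255.)**0.5).astype('uint8');cv2.imwrite("pics/w2.png",cv2.resize(im,(800,600),interpolation=cv2.INTER_CUBIC))
E
```

```text
time_s: 2.9
tcp_pos: [0.5952, -0.2238, 0.0887]
tcp_rot: [0.142, 0.99, -0.0, 0.0]
force: [-0.6, -0.6, 0.2]
opening: 1.0
gripper_force: 0.0
[ 0.00064639 -0.00084697  0.00170237]
```

View pics/w2.png

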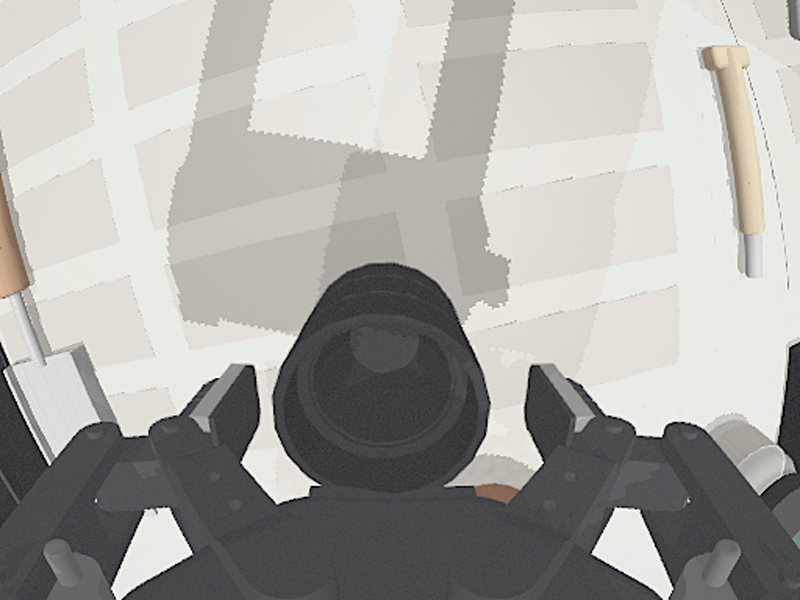

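The wrist picture shows the rim at columns 273–489 (centre 381) between fingers at 260 and 525 (middle 392). I'll shift about 2.5 mm along −y, then close.

```bash
python3 drive.py '[{"dy":-0.0025, "dz":0.001, "jaw":1}, {"dy":-0.0025, "dz":0.001, "jaw":1}, {"dy":-0.0025, "dz":0.001, "jaw":0.5}, {"dy":-0.0025, "dz":0.001, "jaw":0.5}, {"dy":-0.0025, "dz":0.001, "jaw":0.5}, {"dy":-0.0025, "dz":0.001, "jaw":0.5}, {"dy":-0.0025, "dz":0.001, "jaw":0.5}, {"dy":-0.0025, "dz":0.001, "jaw":0.5}]'
```

```text
time_s: 3.95
tcp_pos: [0.5946, -0.2266, 0.0877]
tcp_rot: [0.142, 0.99, -0.0, 0.001]
force: [-0.6, 0.2, 7.0]
opening: 0.734
gripper_force: 65.3
```

```bash
python3 drive.py '[{"dz":-0.005, "jaw":0.5}, {"dz":-0.015, "jaw":0.5}, {"dz":-0.03, "jaw":0.5}, {"dz":-0.05, "jaw":0.5}, {"dz":-0.075, "jaw":0.5}, {"dz":-0.1, "jaw":0.5}, {"dz":-0.12, "jaw":0.5}, {"dz":-0.12, "jaw":0.5}]'
python3 - <<'E'
from h import *
s=probe_bus.state();print(s['joint_positions']);
im=viewer.capture("wrist")[:,:,::-1];im=(255*(im/255.)**0.5).astype('uint8')
sc=viewer.capture("scene")[:,:,::-1]
o=np.zeros((300,800,3),'uint8');o[:,:400]=cv2.resize(im,(400,300));o[:,400:]=cv2.resize(sc[90:240,130:330],(400,300),interpolation=cv2.INTER_CUBIC);cv2.imwrite("pics/w3.png",o)
print(totool([.4575,.157,s['tcp_pos'][2]],s))
E
```

```text
time_s: 4.95
tcp_pos: [0.5947, -0.2266, 0.2092]
tcp_rot: [0.142, 0.99, -0.001, 0.002]
force: [0.4, -0.4, -0.4]
opening: 0.728
gripper_force: 65.4
[-4.84986617e-01  2.84123166e-01  1.32055586e+00 -9.19519944e-05
  1.53358589e+00 -1.77000854e+00]
[ 0.23982679  0.3293858  -0.00102453]
```

View pics/w3.png

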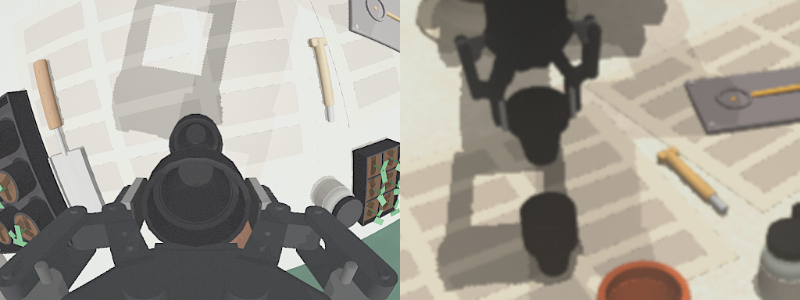

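The picture shows only the top pot lifted, hanging straight, with two pots still standing. The seat is at crop (734,98) in the scene view and (375,8) in the wrist view. I'll cross-check its position while moving.

```bash
python3 drive.py '[{"dx":0.23, "dy":0.32, "jaw":0.5}, {"dx":0.23, "dy":0.32, "jaw":0.5}, {"dx":0.23, "dy":0.32, "jaw":0.5}, {"dx":0.23, "dy":0.32, "jaw":0.5}, {"dx":0.23, "dy":0.32, "jaw":0.5}, {"dx":0.23, "dy":0.32, "jaw":0.5}, {"dx":0.23, "dy":0.32, "jaw":0.5}, {"dx":0.23, "dy":0.32, "jaw":0.5}, {"dx":0.23, "dy":0.32, "jaw":0.5}]'
python3 - <<'E'
from h import *
print(onplane("scene",(130+334/2-.25,90+49-.25),.012))
s=probe_bus.state();print(s['joint_positions']);
im=viewer.capture("wrist")[:,:,::-1];im=(255*(im/255.)**0.5).astype('uint8')
sc=viewer.capture("scene")[:,:,::-1]
o=np.zeros((600,800,3),'uint8');o[:300,:400]=cv2.resize(im,(400,300));o[:300,400:]=cv2.resize(sc[60:180,230:390],(400,300),interpolation=cv2.INTER_CUBIC)
t=viewer.capture("top")[:,:,::-1];t=(255*(t/255.)**0.5).astype('uint8');o[300:,:400]=cv2.resize(t[205:280,70:170],(400,300),interpolation=cv2.INTER_CUBIC)
cv2.imwrite("pics/w4.png",o)
print(totool([.4573,.157,.055],s))
E
```

```text
time_s: 6.18
tcp_pos: [0.4638, 0.1449, 0.2063]
tcp_rot: [0.143, 0.99, -0.0, -0.0]
force: [0.0, -0.5, -1.3]
opening: 0.727
gripper_force: 65.5
[0.45697789 0.15917745]
[ 1.44246025e-01 -2.58348620e-02  1.67464725e+00 -3.32463768e-04
  1.49367795e+00 -1.14044237e+00]
[0.00957126 0.00990122 0.15132672]
```

View pics/w4.png

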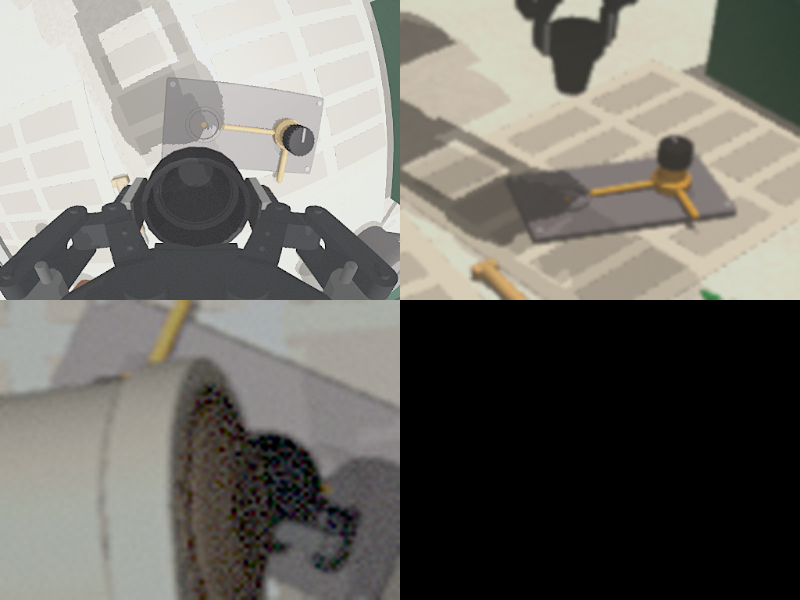

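The wrist view shows the seat dot at (205,124) of the quarter picture. The pot hangs upright above the plate, and the cap's rib faces image-up at about (302,135).

```bash
python3 - <<'E'
from h import *
s=probe_bus.state();f=lambda u,z:wplane(np.array(u)*1.28-.2,s,z)
print(f((205,124),.012), f((298,138),.07))
print(totool([.4573,.158,.055],s))
E
```

```text
[0.456591  0.1618548] [0.4978497  0.27566466]
[0.01022881 0.01100647 0.15158727]
```

```bash
python3 drive.py '[{"dx":0.01, "dy":0.0115, "dz":0.05, "jaw":0.5}, {"dx":0.01, "dy":0.0115, "dz":0.09, "jaw":0.5}, {"dx":0.01, "dy":0.0115, "dz":0.12, "jaw":0.5}, {"dx":0.01, "dy":0.0115, "dz":0.135, "jaw":0.5}, {"dx":0.01, "dy":0.0115, "dz":0.135, "jaw":0.5}]'
python3 - <<'E'
from h import *
s=probe_bus.state();print(totool([.457,.1585,.0517],s))
im=viewer.capture("wrist")[:,:,::-1];im=(255*(im/255.)**0.5).astype('uint8')
sc=viewer.capture("scene")[:,:,::-1]
o=np.zeros((600,800,3),'uint8');o[:300,:400]=cv2.resize(im[20:170,160:360],(400,300));o[300:,:]=cv2.resize(sc[105:165,255:415],(800,300),interpolation=cv2.INTER_CUBIC)
o[:300,400:]=cv2.resize(im,(400,300))
cv2.imwrite("pics/w5.png",o)
E
```

```text
time_s: 6.95
tcp_pos: [0.4574, 0.159, 0.0716]
tcp_rot: [0.143, 0.99, -0.0, -0.001]
force: [-0.2, -0.5, 0.8]
opening: 0.732
gripper_force: 65.5
[ 0.00021088 -0.00053554  0.01985112]
```

View pics/w5.png

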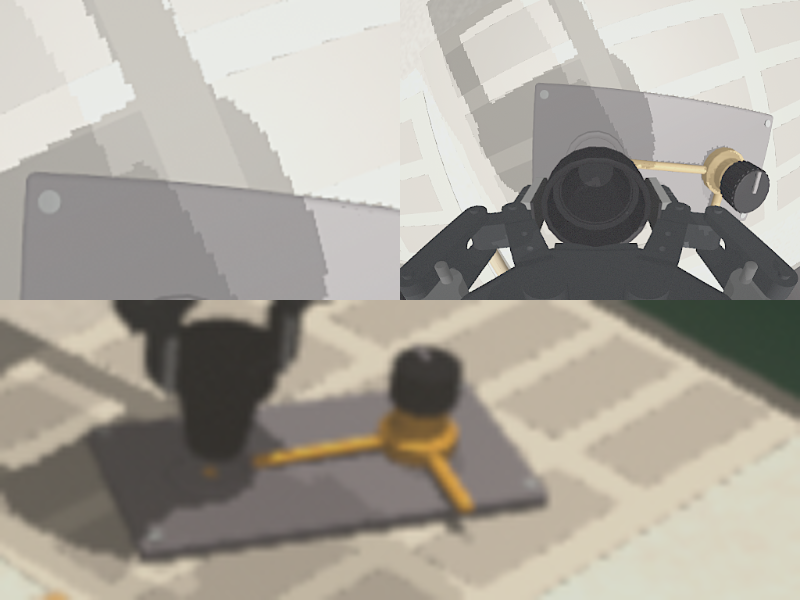

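The scene crop shows the seat dot at about (210,171) and the pot's foot about 20 mm above it, spanning columns 183–252 with its bottom at row 162. I'll compare the two through the calibration.

```bash
python3 - <<'E'
from h import *
s=probe_bus.state();c=viewer.get_calibration("scene")
f=lambda u:np.array(u)/5-.4+[255,105]
a=np.linspace(0,6.28,60)
for z in (.032,):
  P=np.c_[s['tcp_pos'][0]+.0165*np.cos(a),s['tcp_pos'][1]+.0165*np.sin(a),0*a+z]
  q=cv2.projectPoints(P,c['rvec'],c['tvec'],c['K'],None)[0][:,0];q=(q+.4-[255,105])*5
  print("predicted foot",q.min(0),q.max(0))
print("seat",onplane("scene",f((210,171)),.012))
E
```

```text
predicted foot [186.00829136 127.73572824] [242.26524114 159.19695424]
seat [0.45692843 0.15864599]
```

```bash
python3 drive.py '[{"dy":-0.0015, "dz":0.006, "jaw":0.5}, {"dy":-0.0015, "dz":0.012, "jaw":0.5}, {"dy":-0.0015, "dz":0.016, "jaw":0.5}, {"dy":-0.0015, "dz":0.018, "jaw":0.5}, {"dy":-0.0015, "dz":0.018, "jaw":0.5}]'
```

```text
time_s: 7.68
tcp_pos: [0.4569, 0.1579, 0.0538]
tcp_rot: [0.142, 0.99, -0.0, -0.0]
force: [1.1, -0.3, 1.0]
opening: 0.734
gripper_force: 65.5
```

```bash
python3 drive.py '[{"dz":0.001, "jaw":0.5}, {"dz":0.002, "jaw":0.5}, {"dz":0.002, "jaw":0.5}]'
```

```text
time_s: 8.05
tcp_pos: [0.457, 0.1579, 0.0518]
tcp_rot: [0.142, 0.99, -0.0, -0.0]
force: [-0.4, -0.0, -0.4]
opening: 0.735
gripper_force: 65.6
```

```bash
python3 drive.py '[{"dz":0.001, "jaw":0.5}, {"dz":0.001, "jaw":0.5}]'; python3 drive.py '[{"dz":0.001, "jaw":0.5}, {"dz":0.001, "jaw":0.5}]'
```

```text
time_s: 8.3
tcp_pos: [0.4574, 0.1578, 0.0517]
tcp_rot: [0.142, 0.99, -0.0, 0.0]
force: [-2.1, -1.9, 12.1]
opening: 0.737
gripper_force: 66.8
time_s: 8.55
tcp_pos: [0.4577, 0.1578, 0.0516]
tcp_rot: [0.142, 0.99, 0.0, 0.001]
force: [-7.6, -4.7, 27.9]
opening: 0.735
gripper_force: 68.2
```

Contact came exactly at the predicted height, so the foot is on the plate. I'll relieve the load, then open and retreat.

```bash
python3 drive.py '[{"dz":-0.002, "jaw":0.5}, {"dz":-0.002, "jaw":0.5}, {"dz":-0.002, "jaw":0.85}, {"dz":-0.002, "jaw":1}, {"dz":-0.002, "jaw":1}, {"dz":-0.002, "jaw":1}]'; python3 drive.py '[{"dz":-0.02, "jaw":1}, {"dz":-0.05, "jaw":1}, {"dz":-0.1, "jaw":1}, {"dz":-0.15, "jaw":1}, {"dz":-0.15, "jaw":1}]'
python3 - <<'E'
from h import *
s=probe_bus.state();print(s['joint_positions'])
print(totool([.5035,.2780,.2],s))
E
```

```text
time_s: 9.3
tcp_pos: [0.457, 0.1579, 0.0518]
tcp_rot: [0.142, 0.99, -0.0, -0.0]
force: [-0.1, 0.6, 0.2]
opening: 1.004
gripper_force: 0.0
time_s: 9.93
tcp_pos: [0.4583, 0.1582, 0.2056]
tcp_rot: [0.142, 0.99, 0.001, 0.003]
force: [-0.6, -0.8, -1.1]
opening: 0.998
gripper_force: 0.0
[ 1.73313947e-01 -3.24790881e-02  1.68257369e+00 -6.02266715e-05
  1.48545830e+00 -1.11177525e+00]
[-0.00953792  0.12766859  0.00599548]
```

```bash
python3 drive.py '[{"dx":-0.0095, "dy":0.1275, "drz":-0.15, "jaw":1}, {"dx":-0.0095, "dy":0.1275, "drz":-0.3, "jaw":1}, {"dx":-0.0095, "dy":0.1275, "drz":-0.45, "jaw":1}, {"dx":-0.0095, "dy":0.1275, "drz":-0.6, "jaw":1}, {"dx":-0.0095, "dy":0.1275, "drz":-0.6, "jaw":1}, {"dx":-0.0095, "dy":0.1275, "drz":-0.6, "jaw":1}]'
python3 - <<'E'
from h import *
s=probe_bus.state();print(s['joint_positions'],s['tcp_pos'])
im=viewer.capture("wrist")[:,:,::-1];im=(255*(im/255.)**0.5).astype('uint8');cv2.imwrite("pics/w6full.png",im)
o=np.zeros((600,800,3),'uint8');o[:450,:450]=cv2.resize(im[115:265,175:325],(450,450),interpolation=cv2.INTER_CUBIC);o[:,450:]=0
o[:263,450:]=cv2.resize(im,(350,263))
sc=viewer.capture("scene")[:,:,::-1];o[270:530,450:]=cv2.resize(sc[90:155,265:352],(350,260),interpolation=cv2.INTER_CUBIC)
cv2.imwrite("pics/w6.png",o)
E
```

```text
time_s: 10.68
tcp_pos: [0.5019, 0.2774, 0.2015]
tcp_rot: [-0.155, 0.988, -0.0, -0.0]
force: [0.4, 0.1, -0.0]
opening: 1.0
gripper_force: 0.0
[ 3.70550204e-01  1.59340758e-01  1.48732099e+00 -9.20165272e-05
  1.49549599e+00 -1.51069839e+00] [0.50194504 0.27736413 0.20149283]
```

View pics/w6.png

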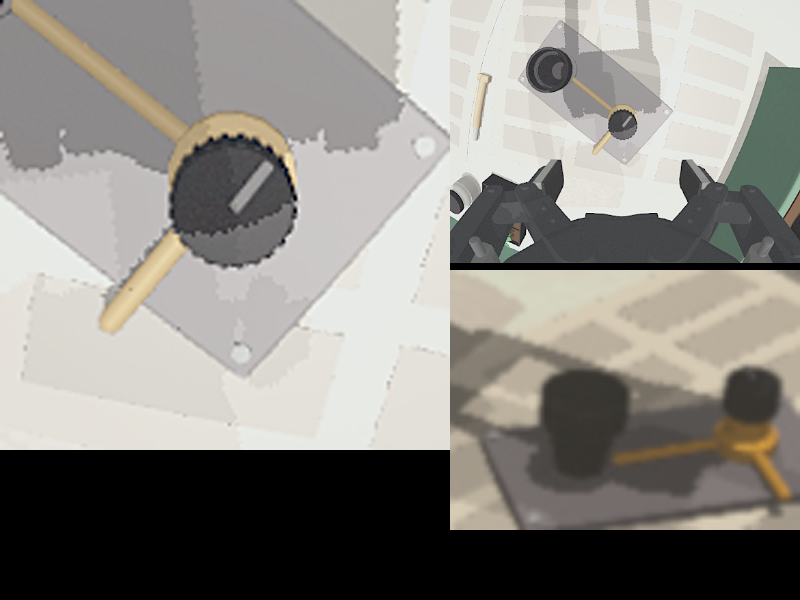

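The wrist crop shows the cap top centred at (233,202) and the rib from near there towards (268,167), opposite the base's x axis (the side brass arm), so the turn is about 3.14 rad. The scene view shows the pot standing upright in its seat.

```bash
python3 - <<'E'
from h import *
s=probe_bus.state();f=lambda u,z:wplane(np.array(u)/3-.33+[175,115],s,z)
p=f((233,202),.070);a=f((236,210),.0715);b=f((268,167),.0715);print(p,a,b,np.arctan2(*(b-a)[::-1])%6.283,np.arctan2(*(b-p)[::-1])%6.283)
C=[f(u,.012) for u in((243,377),(450,148))];d=C[1]-C[0];print(np.linalg.norm(d),np.arctan2(*d[::-1]))
print(totool([*p,.1],s),totool([.5045,.277,.1],s))
E
```

```text
[0.50234511 0.2802939 ] [0.50418066 0.28187106] [0.48797331 0.2871027 ] 2.829357211999133 2.69915549967516
0.12387707462284382 2.75636796886777
[-0.00121506  0.00269597  0.10176409] [-0.00225645 -0.00109992  0.10176433]
```

```bash
python3 drive.py '[{"dx":-0.002, "dz":0.05, "jaw":1}, {"dx":-0.002, "dz":0.1, "jaw":1}, {"dx":-0.002, "dz":0.14, "jaw":1}, {"dx":-0.002, "dz":0.155, "jaw":1}, {"dx":-0.002, "dz":0.161, "jaw":1}, {"dx":-0.002, "dz":0.161, "jaw":1}]'; python3 drive.py '[{"jaw":0.2}, {"jaw":0.2}, {"jaw":0.2}, {"jaw":0.2}, {"jaw":0.2}, {"jaw":0.2}, {"jaw":0.2}]'; cat > st.py <<'E'
from h import *
s=probe_bus.state();r=R.from_quat(s['tcp_rot'])
print("t",s['time_s'],"pos",s['tcp_pos'].round(4),"yaw",np.arctan2(*r.as_matrix()[:2,0][::-1]).round(3),"Ftool",r.inv().apply(s['force']).round(1),"Mtool",r.inv().apply(s['wrist_torque']).round(2),"j6",s['joint_positions'][5].round(3),"op",s['opening'].round(3),s['gripper_force'].round(0))
E
python3 st.py
```

```text
time_s: 11.52
tcp_pos: [0.5045, 0.2784, 0.0419]
tcp_rot: [-0.156, 0.988, 0.0, 0.001]
force: [-0.3, 0.9, -0.4]
opening: 0.999
gripper_force: 0.0
time_s: 12.4
tcp_pos: [0.5039, 0.2794, 0.042]
tcp_rot: [-0.157, 0.988, 0.001, 0.001]
force: [-7.0, 9.0, 11.8]
opening: 0.448
gripper_force: 58.8Traceback (most recent call last):
  File "st.py", line 3, in <module>
    print("t",s['time_s'],"pos",s['tcp_pos'].round(4),"yaw",np.arctan2(*r.as_matrix()[:2,0][::-1]).round(3),"Ftool",r.inv().apply(s['force']).round(1),"Mtool",r.inv().apply(s['wrist_torque']).round(2),"j6",s['joint_positions'][5].round(3),"op",s['opening'].round(3),s['gripper_force'].round(0))
                                                                                                                                                                                                                                                    ^^^^^^^^^^^^^^^^^^
AttributeError: 'float' object has no attribute 'round'
```

```bash
sed -i "s/s\['opening'\].round(3),s\['gripper_force'\].round(0)/s['opening'],s['gripper_force']/" st.py; python3 drive.py '[{"dy":0.001, "dz":-0.0005, "jaw":0.2}, {"dy":0.001, "dz":-0.0005, "jaw":0.2}]'>/dev/null; python3 st.py
python3 drive.py '[{"dz":0.0002, "drz":0.15, "jaw":0.2}, {"dz":0.0004, "drz":0.3, "jaw":0.2}, {"dz":0.0006, "drz":0.45, "jaw":0.2}, {"dz":0.0006, "drz":0.45, "jaw":0.2}]'>/dev/null; python3 st.py
```

```text
t 12.65 pos [0.5038 0.2795 0.0421] yaw -2.827 Ftool [ 1.8  2.9 -7.7] Mtool [-0.4   0.33  0.09] j6 -1.513 op 0.44833463827007786 59.947547744232
t 13.15 pos [0.5038 0.2796 0.0415] yaw 3.003 Ftool [ 3.   2.  -8.3] Mtool [-0.39  0.55  0.09] j6 -1.06 op 0.44516614029999446 60.08724968880415
```

```bash
python3 drive.py '[{"dz":0.0002, "drz":0.15, "jaw":0.2}, {"dz":0.0004, "drz":0.3, "jaw":0.2}, {"dz":0.0006, "drz":0.45, "jaw":0.2}, {"dz":0.0008, "drz":0.6, "jaw":0.2}, {"dz":0.001, "drz":0.75, "jaw":0.2}, {"dz":0.0011, "drz":0.9, "jaw":0.2}, {"dz":0.0011, "drz":0.9, "jaw":0.2}]'>/dev/null; python3 st.py
python3 drive.py '[{"dz":0.0002, "drz":0.15, "jaw":0.2}, {"dz":0.0004, "drz":0.3, "jaw":0.2}, {"dz":0.0006, "drz":0.45, "jaw":0.2}, {"dz":0.0008, "drz":0.6, "jaw":0.2}, {"dz":0.001, "drz":0.75, "jaw":0.2}, {"dz":0.0011, "drz":0.9, "jaw":0.2}, {"dz":0.0011, "drz":0.9, "jaw":0.2}]'>/dev/null; python3 st.py
```

```text
t 14.025 pos [0.5039 0.2799 0.0404] yaw 2.103 Ftool [ 6.8  3.  -6.6] Mtool [-0.21  0.89  0.04] j6 -0.16 op 0.44544876094448776 59.9008521016367
t 14.9 pos [0.5042 0.2799 0.0393] yaw 1.203 Ftool [ 6.9 -0.6 -5.1] Mtool [0.25 1.06 0.12] j6 0.74 op 0.45263742020131825 59.71537625162455
```

```bash
python3 drive.py '[{"dz":0.0002, "drz":0.15, "jaw":0.2}, {"dz":0.0004, "drz":0.3, "jaw":0.2}, {"dz":0.0006, "drz":0.45, "jaw":0.2}, {"dz":0.0008, "drz":0.6, "jaw":0.2}, {"dz":0.0008, "drz":0.6, "jaw":0.2}]'>/dev/null; python3 st.py
for i in 1 2 3; do python3 drive.py '[{"dz":0.0001, "drz":0.07, "jaw":0.2}, {"dz":0.0001, "drz":0.07, "jaw":0.2}]'>/dev/null; python3 st.py; done
```

```text
t 15.525 pos [0.5044 0.2798 0.0386] yaw 0.603 Ftool [ 5.1 -3.  -4. ] Mtool [0.57 0.83 0.06] j6 1.34 op 0.4502345500727098 59.73164073620865
t 15.775 pos [0.5045 0.2798 0.0385] yaw 0.535 Ftool [ 5.5 -3.2 -3.5] Mtool [0.64 0.83 0.09] j6 1.409 op 0.44732164222962195 59.7338289272011
t 16.025 pos [0.5045 0.2798 0.0384] yaw 0.465 Ftool [ 5.  -3.3 -4.1] Mtool [0.58 0.76 0.08] j6 1.478 op 0.45106456794126576 59.74403625674313
t 16.275 pos [0.5045 0.2798 0.0383] yaw 0.395 Ftool [ 4.2 -3.1 -4.2] Mtool [0.64 0.71 0.08] j6 1.549 op 0.4496069228427154 59.75509595751646
```

```bash

for i in 1 2 3 4 5; do python3 drive.py '[{"dz":0.0001, "drz":0.05, "jaw":0.2}, {"dz":0.0001, "drz":0.05, "jaw":0.2}]'>/dev/null; python3 st.py; done
```

```text
t 16.525 pos [0.5045 0.2797 0.0382] yaw 0.345 Ftool [ 4.6 -3.6 -4.7] Mtool [0.61 0.74 0.04] j6 1.598 op 0.4494150037446925 59.793099889793666
t 16.775 pos [0.5045 0.2798 0.0382] yaw 0.295 Ftool [ 4.  -3.3 -5.3] Mtool [0.64 0.62 0.05] j6 1.648 op 0.4477708228819053 59.83319383740309
t 17.025 pos [0.5045 0.2797 0.0381] yaw 0.246 Ftool [ 3.9 -3.8 -5.4] Mtool [ 0.65  0.54 -0.67] j6 1.698 op 0.4456090570172415 59.74995317171988
t 17.275 pos [0.5045 0.2797 0.038 ] yaw 0.196 Ftool [ 3.3 -3.3 -6.3] Mtool [ 0.53  0.5  -0.76] j6 1.748 op 0.44741120184135885 60.64474887039978
t 17.525 pos [0.5041 0.2796 0.0379] yaw 0.146 Ftool [-1.4 -2.9 -8.6] Mtool [ 0.51 -0.19 -1.25] j6 1.797 op 0.4522263731527026 60.72802653035069
```

Bottomed out: the torque jumps from 0.05 to 0.67–1.25 N m. I'll back off in small steps to find where the torque vanishes.

```bash

for i in 1 2 3 4 5 6; do python3 drive.py '[{"drz":-0.02, "jaw":0.2}, {"drz":-0.02, "jaw":0.2}]'>/dev/null; python3 st.py; done
```

```text
t 17.775 pos [0.5042 0.2796 0.038 ] yaw 0.167 Ftool [-1.1 -2.9 -9. ] Mtool [ 0.51 -0.13 -0.91] j6 1.776 op 0.45192407257864864 60.81302700404052
t 18.025 pos [0.5041 0.2796 0.038 ] yaw 0.187 Ftool [-1.9 -3.7 -9.1] Mtool [ 0.48 -0.19 -0.56] j6 1.757 op 0.4444117141895045 60.88418877983713
t 18.275 pos [0.5041 0.2796 0.038 ] yaw 0.206 Ftool [-0.6 -3.1 -9.2] Mtool [ 0.54 -0.27 -0.08] j6 1.737 op 0.44614159636687145 60.942208629930974
t 18.525 pos [0.5042 0.2796 0.038 ] yaw 0.226 Ftool [-1.2 -2.5 -9.5] Mtool [ 0.55 -0.19  0.02] j6 1.717 op 0.4505284086211183 60.97917437182332
t 18.775 pos [0.5041 0.2796 0.038 ] yaw 0.246 Ftool [-1.3 -3.4 -9.8] Mtool [ 0.52 -0.25  0.  ] j6 1.697 op 0.45039812101970966 61.00935473740492
t 19.025 pos [0.5042 0.2796 0.038 ] yaw 0.266 Ftool [ -1.3  -3.2 -10.1] Mtool [ 0.55 -0.23  0.02] j6 1.677 op 0.450095297073589 61.039263671539175
```

Torque vanishes at yaw 0.212, so the quarter-turn target is yaw 1.783, which is 1.517 rad further back.

```bash
python3 drive.py '[{"dz":-0.0002, "drz":-0.15, "jaw":0.2}, {"dz":-0.0004, "drz":-0.3, "jaw":0.2}, {"dz":-0.0006, "drz":-0.45, "jaw":0.2}, {"dz":-0.0008, "drz":-0.6, "jaw":0.2}, {"dz":-0.001, "drz":-0.75, "jaw":0.2}, {"dz":-0.0011, "drz":-0.9, "jaw":0.2}, {"dz":-0.0013, "drz":-1.05, "jaw":0.2}, {"dz":-0.0015, "drz":-1.2, "jaw":0.2}, {"dz":-0.0017, "drz":-1.35, "jaw":0.2}, {"dz":-0.0019, "drz":-1.517, "jaw":0.2}, {"dz":-0.0019, "drz":-1.517, "jaw":0.2}, {"dz":-0.0019, "drz":-1.517, "jaw":0.2}]'>/dev/null; python3 st.py
python3 - <<'E'
from h import *
s=probe_bus.state();im=viewer.capture("wrist")[:,:,::-1];cv2.imwrite("pics/w7.png",im)
im=viewer.capture("top")[:,:,::-1];cv2.imwrite("pics/t7.png",im)
E
```

```text
t 20.525 pos [0.5042 0.2796 0.0399] yaw 1.783 Ftool [  1.3  -0.7 -11.2] Mtool [ 0.26  0.36 -0.02] j6 0.16 op 0.44453510357216347 61.0586008473183
```

```bash
python3 - <<'E'
from h import *
s=probe_bus.state();c=viewer.get_calibration("wrist");im=cv2.imread("pics/w7.png").astype(float).mean(2)
T=np.eye(4);T[:3,:3]=R.from_quat(s["tcp_rot"]).as_matrix();T[:3,3]=s["tcp_pos"];W=np.linalg.inv(T@c["T_tool_cam"])
def proj(p):
    q=W[:3,:3]@p+W[:3,3];t=np.arctan2(np.hypot(q[0],q[1]),q[2]);d=q[:2]/np.hypot(*q[:2]);return d*t*c["K"][0,0]+c["K"][:2,2][:2]
C=np.r_[s["tcp_pos"][:2],.070]
print(proj(C))
for a in np.arange(0,6.28,.13):
    v=[im[tuple(np.clip(proj(C+[r*np.cos(a),r*np.sin(a),0])[::-1].round().astype(int),0,[383,511]))] for r in np.linspace(.004,.016,9)]
    print(round(a+.382,2),np.mean(v).round(),end=' | ')
E
```

```text
[249.61356769 270.83011479]
0.38 20.0 | 0.51 19.0 | 0.64 19.0 | 0.77 20.0 | 0.9 20.0 | 1.03 19.0 | 1.16 20.0 | 1.29 26.0 | 1.42 43.0 | 1.55 77.0 | 1.68 77.0 | 1.81 53.0 | 1.94 35.0 | 2.07 30.0 | 2.2 25.0 | 2.33 21.0 | 2.46 19.0 | 2.59 19.0 | 2.72 19.0 | 2.85 20.0 | 2.98 19.0 | 3.11 20.0 | 3.24 19.0 | 3.37 20.0 | 3.5 19.0 | 3.63 19.0 | 3.76 20.0 | 3.89 21.0 | 4.02 19.0 | 4.15 20.0 | 4.28 20.0 | 4.41 19.0 | 4.54 20.0 | 4.67 18.0 | 4.8 24.0 | 4.93 19.0 | 5.06 20.0 | 5.19 21.0 | 5.32 21.0 | 5.45 23.0 | 5.58 18.0 | 5.71 20.0 | 5.84 18.0 | 5.97 20.0 | 6.1 20.0 | 6.23 19.0 | 6.36 20.0 | 6.49 19.0 | 6.62 20.0 |
```

The rib in the wrist image peaks at a cap turn of about 1.6 rad, which agrees with the quarter turn.

```bash
python3 -c "
from workcell import arm, viewer, probe_bus
print(arm.finish_job())"
```

```text
the job is handed in; nothing more can be done
None
```

I handed the job in at about 20.6 s of the 72 s allowed: the top pot stands upright in the seat, and the cap was bottomed out, backed off a quarter turn (about 1.57 rad; the rib in the wrist image reads about 1.6) and is still held in the gripper.

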